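# Fill the empty cells of a sample-bottle tray

## Robot

A 6-joint arm with a two-finger parallel gripper is mounted at the origin on the work surface. World frame = base frame: x ahead of the robot, y to its left, z up, the work surface at z = 0. Lengths are in m, angles in degrees, forces in N, time in s.
With the tool pointing down it reaches from about 0.275 to 0.875 m from the base axis. Payload 12.5 kg.
Tool frame: the origin (TCP) lies at the very end of the fingers, on their centre line; the grasp point (between the pads) lies arm.hold_point_z behind it (arm.hold_point_z is the distance from the TCP to the grasp point, in m); z points along the fingers, y is the direction in which the jaws open and shut (so a half turn about z gives the same grasp; the last joint's range is limited). The gripper opens to 85 mm and grips with 20 to 120 N. Pads are 22 mm wide; open, the fingers measure 114 mm over their backs; the gripper's body (76 mm by 85 mm) begins 54 mm behind the grasp point. The pads swing forward as they close: fully open they stand 13 mm farther back than shut.
Start: joints at [-77.154, 20.094, 94.641, -0, 65.266, -4.847], TCP at [0.167, -0.524, 0.231] pointing down, gripper open.
Joint ranges: [-157.81, 157.81], [-45, 120.19], [0.68, 151.7], [-89.99, 269.99], [4.06, 180], [-164.3, 164.3]. Speed limits (degrees/s): [127.2, 127.2, 159.86, 180, 180, 180].

## Interface

Orientations are given as [roll, pitch, yaw] about the fixed x, y, z axes, in that order (R = Rz(yaw) Ry(pitch) Rx(roll)).
In Python, from station import readout, optics, job, arm gives the robot as it stands.
- The arm moves only by the tool play_rows, never from a script. Its argument "series" is a list that holds one entry, the list of rows, each a list of 7 numbers: the shift along the tool's x, y, z in cm, then the turn, a rotation vector about the tool's x, y, z in rad, then the gripper's target within -1 to 1 (fully open at 1, half-way at 0, shut at -1). A call has 1 to 20 rows; each row is the pose to reach, as a shift and turn from the pose measured when the call began, along the tool's axes at that moment; what a row does not reach only later rows make up. A row lasts 1/8 s, in which the tool goes at most 62.5 mm and 10.7 degrees, less where a joint would pass 70% of its speed; a pose out of reach is approached as far as the arm can. A call with a gripper value outside its range is refused whole. The fingers move at their own pace and stop on an object; the grip force is fixed at half the most. Time passes only in rows, so rows that repeat a pose let the fingers close. It gives the time, the measured TCP pose, the force and the opening at its end, in the units of the state.
- readout.state(): the state, without advancing time (a new reading comes with each control period).
- optics.grab_frame(name): name is "side" or "top" or "wrist"; returns a dict with "frame" (384x512x3 uint8, red, green, blue), "mtx" (3x3 intrinsics, pixels), "xyz" and "attitude" of the camera in the world; the wrist camera has in their place "tool_from_camera" (4x4, takes a point from camera to tool coordinates, whose origin is the TCP and whose axes are the flange's). Camera axes: x right, y down, z forward; pixel columns grow to the right and rows downward; lengths in m; the calibration is good to about 2 mm. A picture is of the moment at which its call begins: read the wrist's pose just before it. There is no depth.
- job.job_done(): hands the job in, once; it reports no verdict.
Trained networks look in a picture, given as the dict that the camera call returned (one of the last four; its "shot" number tells which), for a name from the list of things; names that differ only in an ending like _2 or _b are one class to them, and where a whole thing is asked for, a point or a joint stands for the part that bears it (a point fixed in the world has none). Each returns a list of dicts, best first, with "conf" (0 to 1); they miss things now and then, are a little off and sometimes report something else, mostly with a low value. They report only what shows in the picture. A call takes as long as a camera call. They do not tell look-alikes from the thing itself.
- optics.boxes_of(picture, thing): "xyz" ([x, y, z] in m, in the coordinates of the camera as it stood for that picture, good to about 4 mm: the middle of the surface that is visible of it).
- optics.masks_of(picture, thing): "region" (384x512 bool, what is visible of it).
The state is a dict: "time_s": time; "joint_positions": joint angles; "qvel": joint speeds; "joint_torque": joint torques, N m; "position": TCP position; "orientation": TCP orientation; "wrist_force": force on the tool from outside, world axes, zero at the start; "moment": the same for the moment, N m; "grip_width": finger opening in m.
Only numpy, scipy, OpenCV 4.12 (cv2) and the standard library are available. Lean on these libraries where they do the work, as an engineer would, in place of code of your own. Each camera call takes 0.05 s, during which the arm holds its last target. There are 200 camera calls.

## Task

Two of the four cells in the dark divided tray are empty. Take the two loose sample bottles that are the same kind as those already in the tray and set one upright in each empty cell, standing on the cell floor; set them down rather than dropping them. Leave the two bottles already in the tray where they are.

Things in the scene. Friction and masses are not known exactly. Their poses are not given: they have to be found in the camera images.
- tray: Dark grey plastic tray fixed to the bench, 130 x 130 mm, 35 mm high, divided 2 x 2 into square cells 56 mm wide inside (walls and floor 6 mm thick). Origin at the centre of its underside, x and y along its sides, z up; cell centres at x = +-31 mm, y = +-31 mm, cell floor 6 mm above the origin. Two cells hold a bottle, two are empty; which ones changes.
- seated_1: Amber-brown sample bottle with white screw cap, an upright cylinder 34 mm in diameter throughout, 82 mm tall, about 70 g. Origin at the centre of its underside, z up its axis. It already stands in one cell of the tray and stays there.
- seated_2: Amber-brown sample bottle with white screw cap, an upright cylinder 34 mm in diameter throughout, 82 mm tall, about 70 g. Origin at the centre of its underside, z up its axis. It already stands in another cell of the tray and stays there.
- spare_1: Amber-brown sample bottle with white screw cap, an upright cylinder 34 mm in diameter throughout, 82 mm tall, about 70 g. Origin at the centre of its underside, z up its axis. A spare, loose on the bench to the right (-y) of the tray. Near it, not part of the job: a wide low jar (66 mm diameter, 60 mm tall) and a slim bottle (22 mm diameter, 105 mm tall), both amber with white caps.
- spare_2: Amber-brown sample bottle with white screw cap, an upright cylinder 34 mm in diameter throughout, 82 mm tall, about 70 g. Origin at the centre of its underside, z up its axis. The second spare, the same; either may go in either empty cell. Spares, jar and slim bottle stand at least 95 mm apart, centre to centre.
Not all that is in view belongs to the job. What is shaped like the spare_1 but red or yellow is not meant.

How it is judged:
By the outcome, as a careful person would: the job done as asked, in the order asked, and still so for the second after the job is handed in, with the robot touching nothing.
It also fails if it takes over 54 s, if anything falls off the work surface, if the arm or the gripper's body presses on something with over 40 N, if the wrist force passes 120 N, or if a joint passes its speed limit or range.

## Working session

There is one attempt and no reset: what is moved stays moved. The work goes in short steps, Python scripts to look and compute and a tool call to move; the robot and the scene stay as the last step left them, time stands still between calls to the robot, and variables do not carry over. Pictures are saved under pics/ and viewed, about 8 in all and at most 12, crops included, and the job is handed in when it is done.

Besides the shell and the picture viewer there is one more tool, called after ">>>" in YAML: its name, and indented under it one key for each argument. play_rows: Moves the arm, as the interface text tells. Its arguments: {"type":"object","properties":{"series":{"type":"array","items":{"type":"array","items":{"type":"array","items":{"type":"number"}}}}},"required":["series"]}

```bash
ls; mkdir -p pics
cat > h.py <<'E'
import numpy as np, cv2
from scipy.spatial.transform import Rotation as R
from station import readout, optics, job, arm
def campose(p):
    a=np.array(p["attitude"],float)
    M=a if a.shape==(3,3) else R.from_euler('xyz',a,degrees=True).as_matrix()
    return M,np.array(p["xyz"],float)
def world(p,c):
    M,t=campose(p); return M@np.array(c)+t
def proj(p,X):
    M,t=campose(p); c=(np.atleast_2d(X)-t)@M; q=c@np.array(p["mtx"]).T; return q[:,:2]/q[:,2:]
def ray(p,uv,z):
    M,t=campose(p); d=M@np.linalg.inv(p["mtx"])@[uv[0],uv[1],1]; return t+d*(z-t[2])/d[2]
E
python3 - <<'E'
from h import *
print({k:np.round(v,3) if not isinstance(v,str) else v for k,v in readout.state().items()}); print(arm.hold_point_z)
for n in ("top","side"):
    p=optics.grab_frame(n); print(n,p["xyz"],p["attitude"],np.array(p["mtx"]).tolist())
    im=p["frame"][...,::-1].copy()
    for th in ("tray","spare_1"):
        for d in optics.boxes_of(p,th):
            w=world(p,d["xyz"]); u=proj(p,w)[0]; print(th,round(d["conf"],2),w.round(4),u.round(0))
    cv2.imwrite(f"pics/{n}1.png",im)
a=[cv2.imread(f"pics/{n}1.png") for n in("top","side")]
E
```

```text
pics
{'time_s': np.float64(0.0), 'joint_positions': array([-77.153,  20.124,  94.677,   0.   ,  65.266,  -4.847]), 'qvel': array([ 0.024, -0.014,  0.086,  0.074,  0.001,  0.057]), 'joint_torque': array([-0.0000e+00, -5.0611e+01, -2.9140e+01, -0.0000e+00,  5.0000e-03,
       -0.0000e+00]), 'position': array([ 0.167, -0.524,  0.231]), 'orientation': array([-1.79934e+02, -6.00000e-03,  1.76940e+01]), 'wrist_force': array([-0.718,  0.237, -0.559]), 'moment': array([-0.026, -0.013,  0.016]), 'grip_width': np.float64(0.085)}
0.0187
top [ 0.47039291 -0.05095646  0.8935194 ] [-172.68076144    0.54917243  -89.8993982 ] [[439.31858822799177, 0.0, 244.256653741761], [0.0, 439.31858822799177, 195.00210252671064], [0.0, 0.0, 1.0]]
tray 0.74 [0.539  0.1004 0.0071] [174. 217.]
spare_1 0.88 [ 0.6186 -0.2718  0.0823] [367. 172.]
spare_1 0.87 [ 0.4447 -0.2834  0.0816] [376. 266.]
spare_1 0.69 [ 0.6968 -0.2867  0.079 ] [373. 131.]
spare_1 0.68 [ 0.641  -0.2057  0.085 ] [331. 160.]
spare_1 0.62 [ 0.5345 -0.2616  0.083 ] [363. 217.]
side [0.39248385 0.45562454 0.51158464] [-131.06683298   -0.89959081 -158.89637189] [[369.1266989992976, 0.0, 261.4722629030897], [0.0, 369.1266989992976, 189.7799379080213], [0.0, 0.0, 1.0]]
spare_1 0.96 [ 0.4434 -0.2801  0.0516] [354. 140.]
spare_1 0.93 [ 0.6965 -0.2831  0.055 ] [251. 116.]
spare_1 0.9 [ 0.6163 -0.2631  0.053 ] [280. 127.]
spare_1 0.75 [ 0.6375 -0.1961  0.0537] [261. 140.]
spare_1 0.75 [ 0.5679 -0.3182  0.0705] [307. 114.]
spare_1 0.57 [ 0.5355 -0.2578  0.0539] [312. 135.]
```

View pics/top1.png

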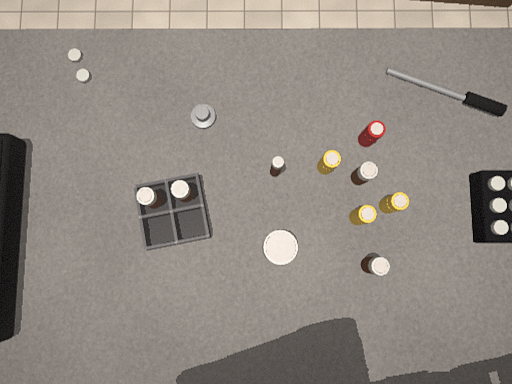

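View pics/side1.png

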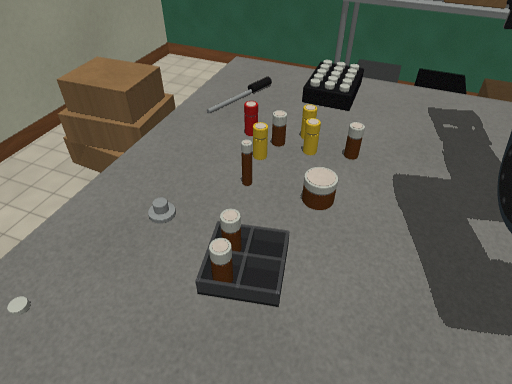

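Top view: the amber spares are at about (368,172) and (377,266). The yellow and red bottles, the jar and the slim bottle are decoys. The two tray cells nearest the robot, at about (160,230) and (192,225), are empty. The side view agrees. Next I fit models to the masks in both views.

```bash
cat > fit.py <<'E'
from h import *
from scipy.optimize import minimize
a=np.linspace(0,2*np.pi,40,endpoint=False)
def cyl(x,y,z0,z1,r=.017): return np.array([[x+r*np.cos(t),y+r*np.sin(t),z] for t in a for z in(z0,z1)])
def box(x,y,yaw,h,s=.065):
    c,q=np.cos(yaw),np.sin(yaw); return np.array([[x+c*i-q*j,y+q*i+c*j,z] for i in(-s,s) for j in(-s,s) for z in(0,h)])
S=8
def sil(p,P):
    m=np.zeros((384,512),np.uint8); cv2.fillConvexPoly(m,cv2.convexHull(np.round(proj(p,P)*256).astype(np.int32)),1,shift=8,lineType=8); return m>0
def hullcost(p,P,mask,ign=None):
    # supersampled IoU in a crop
    u=proj(p,P); ys,xs=np.nonzero(mask); x0,y0=xs.min()-12,ys.min()-12; w,h=xs.max()+12-x0,ys.max()+12-y0
    big=np.zeros((h*S,w*S),np.uint8); q=((u-[x0,y0]+.5)*S*16).astype(np.float32)
    cv2.fillConvexPoly(big,np.round(cv2.convexHull(q)).astype(np.int32),1,shift=4)
    f=cv2.resize(big.astype(np.float32),(w,h),interpolation=cv2.INTER_AREA); m=mask[y0:y0+h,x0:x0+w].astype(float)
    k=np.ones_like(m) if ign is None else 1-ign[y0:y0+h,x0:x0+w]
    return (np.abs(f-m)*k).sum()/m.sum()
def best(f,x0,st):
    x0=np.array(x0,float); sim=np.vstack([x0]+[x0+np.eye(len(x0))[i]*st[i] for i in range(len(x0))])
    return minimize(f,x0,method='Nelder-Mead',options=dict(initial_simplex=sim,xatol=1e-5,fatol=1e-5,maxiter=400))
def pick(p,th,X):
    u=proj(p,X)[0]; ds=optics.masks_of(p,th); 
    ds=[d for d in ds if d["region"].any()]
    return min(ds,key=lambda d:np.hypot(*(np.argwhere(d["region"]).mean(0)[::-1]-u)))["region"]
E
python3 - <<'E'
from fit import *
P=[optics.grab_frame(n) for n in("top","side")]
for n,x,y in(("A",.617,-.268),("B",.444,-.282)):
    M=[pick(p,"spare_1",[x,y,.05]) for p in P]
    r=best(lambda v:sum(hullcost(p,cyl(v[0],v[1],0,v[2]),m) for p,m in zip(P,M)),[x,y,.075],[.006,.006,.01])
    print(n,r.x.round(4),round(r.fun,3),[m.sum() for m in M])
se=[np.any([d["region"] for d in optics.masks_of(p,"seated_1")],0) for p in P]
tr=[optics.masks_of(p,"tray") for p in P]
print([[ (round(d["conf"],2),d["region"].sum()) for d in t] for t in tr])
k=[i for i in range(2) if tr[i]]
T={i:tr[i][0]["region"] for i in k}
ig={i:cv2.dilate(se[i].astype(np.uint8),np.ones((5,5))).astype(float) for i in k}
rs=[best(lambda v:sum(hullcost(P[i],box(*v),T[i],ig[i]) for i in k),[.527,.105,y0,.03],[.008,.008,.1,.01]) for y0 in(0,.15,-.15)]
r=min(rs,key=lambda r:r.fun); print("tray",r.x.round(4),np.degrees(r.x[2]),round(r.fun,3))
x,y,t,h=r.x
vis=[]
for i,p in enumerate(P):
    im=p["frame"][...,::-1].copy()
    for X in(box(x,y,t,h),):
        cv2.polylines(im,[cv2.convexHull(np.round(proj(p,X)).astype(np.int32))],True,(0,255,0),1)
    for a_ in(-.031,.031):
        for b in(-.031,.031):
            w=np.array([x+np.cos(t)*a_-np.sin(t)*b,y+np.sin(t)*a_+np.cos(t)*b,.006])
            if i==0: print("cell",a_,b,w.round(4))
            cv2.circle(im,tuple(int(q) for q in proj(p,w)[0].round()),2,(0,0,255),-1)
    c=im[150:270,110:250] if i==0 else im[195:315,180:320]
    vis.append(cv2.resize(c,None,fx=2.8,fy=2.8))
cv2.imwrite("pics/tray.png",np.hstack(vis))
E
```

```text
A [ 0.6222 -0.2766  0.0799] 0.292 [np.int64(427), np.int64(425)]
B [ 0.4446 -0.2916  0.081 ] 0.198 [np.int64(438), np.int64(540)]
[[(0.75, np.int64(3715))], [(0.97, np.int64(4737))]]
tray [0.5496 0.1012 0.1973 0.0352] 11.307170230671453 0.047
cell -0.031 -0.031 [0.5253 0.0647 0.006 ]
cell -0.031 0.031 [0.5131 0.1255 0.006 ]
cell 0.031 -0.031 [0.5861 0.0769 0.006 ]
cell 0.031 0.031 [0.5739 0.1377 0.006 ]
```

View pics/tray.png

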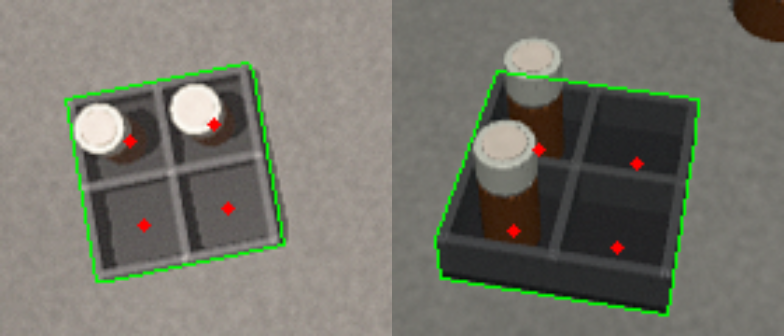

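The tray fit is good: yaw 11.3°, and the empty cells are at (0.525, 0.065) and (0.513, 0.126). I move above spare B and refine its position with the wrist camera.

>>> play_rows:
  series:
    - [[5.6, -2.3, 0, 0, 0, 0, 0.4], [11.2, -4.6, 0, 0, 0, 0, 0.4], [16.8, -6.8, 0, 0, 0, 0, 0.4], [22.4, -9.1, 0, 0, 0, 0, 0.4], [28, -11.4, 0, 0, 0, 0, 0.4], [33.5, -13.7, 0, 0, 0, 0, 0.4], [33.5, -13.7, 0, 0, 0, 0, 0.4], [33.5, -13.7, 0, 0, 0, 0, 0.4]]

```text
time_s: 1.8
position: [0.4444, -0.2918, 0.2312]
orientation: [-180.0, 0.0, 17.7]
wrist_force: [0.2, 0.9, -0.8]
grip_width: 0.0601
```

```bash
cat >> h.py <<'E'
def wrist():
    s=readout.state(); p=optics.grab_frame("wrist"); Rt=R.from_euler('xyz',s["orientation"],degrees=True).as_matrix()
    T=np.eye(4); T[:3,:3]=Rt; T[:3,3]=s["position"]; W=T@np.array(p["tool_from_camera"])
    p=dict(p); p["attitude"]=W[:3,:3]; p["xyz"]=W[:3,3]; return s,p
def delta(s,X):
    return 100*R.from_euler('xyz',s["orientation"],degrees=True).as_matrix().T@(np.array(X)-s["position"])
E
python3 - <<'E'
from fit import *
s,p=wrist(); print(s["time_s"],s["position"],s["orientation"],s["grip_width"],p["xyz"])
im=p["frame"][...,::-1].copy()
for d in optics.boxes_of(p,"spare_1"): print(round(d["conf"],2),world(p,d["xyz"]).round(4),proj(p,world(p,d["xyz"])).round())
for X in((.4446,-.2916,.081),(.6222,-.2766,.08)):
    cv2.polylines(im,[cv2.convexHull(np.round(proj(p,cyl(X[0],X[1],0,.082))).astype(np.int32))],True,(0,255,0),1)
cv2.imwrite("pics/w1.png",im)
E
```

```text
1.8 [ 0.44441761 -0.29176278  0.23119855] [-1.79995237e+02  2.16413414e-02  1.77215860e+01] 0.060075814129094025 [ 0.51715576 -0.26815637  0.37415642]
0.97 [ 0.5639 -0.3257  0.0824] [[338.  56.]]
0.83 [ 0.4504 -0.2927  0.0841] [[257. 173.]]
0.7 [ 0.5389 -0.2681  0.082 ] [[262.  65.]]
```

View pics/w1.png

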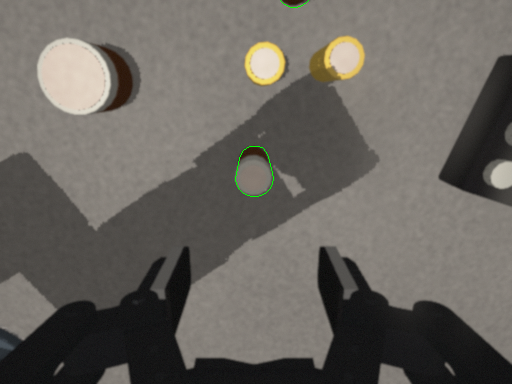

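The wrist view shows the spare B cap at (255,178). The fitted outline sits right on it, so I descend and grip.

>>> play_rows:
  series:
    - [[0, 0, 5, 0, 0, 0, 0.4], [0, 0, 10, 0, 0, 0, 0.4], [0, 0, 15, 0, 0, 0, 0.4], [0, 0, 18, 0, 0, 0, 0.4], [0, 0, 19.1, 0, 0, 0, 0.4], [0, 0, 19.1, 0, 0, 0, 0.4], [0, 0, 19.1, 0, 0, 0, 0.4], [0, 0, 19.1, 0, 0, 0, -1], [0, 0, 19.1, 0, 0, 0, -1], [0, 0, 19.1, 0, 0, 0, -1], [0, 0, 19.1, 0, 0, 0, -1], [0, 0, 19.1, 0, 0, 0, -1]]

```text
time_s: 3.4
position: [0.4443, -0.2927, 0.0412]
orientation: [179.9, -0.0, 17.6]
wrist_force: [-1.7, 0.6, 7.2]
grip_width: 0.0328
```

>>> play_rows:
  series:
    - [[0, 0, -4, 0, 0, 0, -1], [0, 0, -9, 0, 0, 0, -1], [0, 0, -14, 0, 0, 0, -1], [0, 0, -16, 0, 0, 0, -1], [1.9, -3.8, -16, 0, 0, -0.07, -1], [3.8, -7.6, -16, 0, 0, -0.14, -1], [5.8, -11.3, -16, 0, 0, -0.2, -1], [7.7, -15.1, -16, 0, 0, -0.27, -1], [9.6, -18.9, -16, 0, 0, -0.34, -1], [11.5, -22.7, -16, 0, 0, -0.4, -1], [13.4, -26.5, -16, 0, 0, -0.47, -1], [15.4, -30.2, -16, 0, 0, -0.54, -1], [17.3, -34, -16, 0, 0, -0.61, -1], [19.2, -37.8, -16, 0, 0, -0.675, -1], [19.2, -37.8, -16, 0, 0, -0.675, -1], [19.2, -37.8, -16, 0, 0, -0.675, -1], [19.2, -37.8, -16, 0, 0, -0.675, -1]]

```text
time_s: 5.52
position: [0.5126, 0.125, 0.2009]
orientation: [179.9, 0.0, 56.2]
wrist_force: [0.2, -1.1, -0.9]
grip_width: 0.0329
```

```bash
cat > chk.py <<'E'
from fit import *
import sys
def go(cell,name,bz):
    s,p=wrist(); print(s["time_s"],s["position"],s["orientation"],s["grip_width"]); print("to cell",delta(s,[*cell,s["position"][2]]).round(2))
    Rt=R.from_euler('xyz',s["orientation"],degrees=True).as_matrix()
    x,y,z=s["position"]; vis=[]
    for q in(p,optics.grab_frame("top"),optics.grab_frame("side")):
        ms=[d["region"] for d in optics.masks_of(q,"spare_1")]
        im=q["frame"][...,::-1].copy()
        for P,c in((cyl(x,y,z-bz,z-bz+.082),(0,255,0)),(cyl(*cell,.006,.007),(0,0,255)),(box(.5496,.1012,.1973,.035),(255,255,0))):
            pr=np.round(proj(q,P)).astype(np.int32)
            if np.abs(pr).max()<2000: cv2.polylines(im,[cv2.convexHull(pr)],True,c,1)
        vis.append(im)
    h=[vis[0][:,40:472],vis[1][70:290,60:280],vis[2][100:320,130:350]]
    h=[cv2.resize(v,(int(v.shape[1]*360/v.shape[0]) if i==0 else 200,360 if i==0 else 200)) for i,v in enumerate(h)]
    a=cv2.resize(vis[1][80:280,80:280],(300,300)); b=cv2.resize(vis[2][90:320,130:360],(300,300))
    w=cv2.resize(vis[0],(400,300))
    cv2.imwrite(name,np.vstack([np.hstack([a,b]),np.hstack([w,np.zeros((300,200,3),np.uint8)])]))
E
python3 -c "
from chk import *; go((.5131,.1255),'pics/c1.png',.0412)"
```

```text
5.525 [0.51262026 0.12497586 0.20089285] [1.79931227e+02 2.47957786e-02 5.62228558e+01] 0.03289485086403152
to cell [ 0.07  0.01 -0.  ]
```

View pics/c1.png

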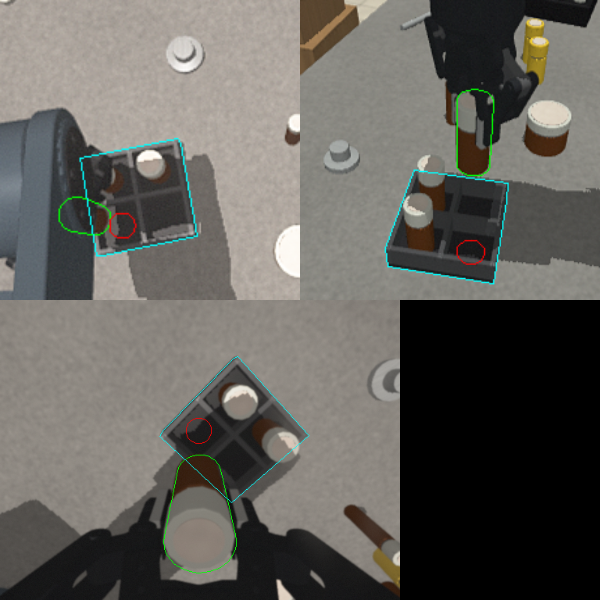

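The held bottle matches its model outline in all three views, and the red target ring lies in the near-left empty cell. Lowering now.

>>> play_rows:
  series:
    - [[0, 0, 4, 0, 0, 0, -1], [0, 0, 8, 0, 0, 0, -1], [0, 0, 11.5, 0, 0, 0, -1], [0, 0, 13.5, 0, 0, 0, -1], [0, 0, 14.5, 0, 0, 0, -1], [0, 0, 15, 0, 0, 0, -1], [0, 0, 15.2, 0, 0, 0, -1], [0, 0, 15.3, 0, 0, 0, -1], [0, 0, 15.3, 0, 0, 0, -1]]

```text
time_s: 6.95
position: [0.5131, 0.1254, 0.0483]
orientation: [179.9, -0.0, 56.3]
wrist_force: [0.4, 0.3, -1.2]
grip_width: 0.0328
```

>>> play_rows:
  series:
    - [[0, 0, 0.05, 0, 0, 0, -1], [0, 0, 0.1, 0, 0, 0, -1], [0, 0, 0.13, 0, 0, 0, -1], [0, 0, 0.13, 0, 0, 0, -1]]

```text
time_s: 7.45
position: [0.5132, 0.1254, 0.0472]
orientation: [179.9, -0.0, 56.3]
wrist_force: [-1.6, 0.3, 4.5]
grip_width: 0.0325
```

>>> play_rows:
  series:
    - [[0, 0, 0, 0, 0, 0, 0.1], [0, 0, 0, 0, 0, 0, 0.1], [0, 0, 0, 0, 0, 0, 0.1], [0, 0, -3, 0, 0, 0, 0.1], [0, 0, -7, 0, 0, 0, 0.1], [0, 0, -13, 0, 0, 0, 0.1], [0, 0, -19, 0, 0, 0, 0.4], [0, 0, -19, 0, 0, 0, 0.4], [-2.7, 3.1, -19, 0, 0, 0.07, 0.4], [-5.5, 6.3, -19, 0, 0, 0.14, 0.4], [-8.2, 9.4, -19, 0, 0, 0.2, 0.4], [-11, 12.5, -19, 0, 0, 0.27, 0.4], [-13.7, 15.7, -19, 0, 0, 0.34, 0.4], [-16.4, 18.8, -19, 0, 0, 0.4, 0.4], [-19.2, 22, -19, 0, 0, 0.47, 0.4], [-22, 25.1, -19, 0, 0, 0.54, 0.4], [-24.7, 28.2, -19, 0, 0, 0.61, 0.4], [-27.4, 31.4, -19, 0, 0, 0.675, 0.4], [-27.4, 31.4, -19, 0, 0, 0.675, 0.4], [-27.4, 31.4, -19, 0, 0, 0.675, 0.4]]

```text
time_s: 9.95
position: [0.6214, -0.2761, 0.2365]
orientation: [-180.0, -0.0, 17.6]
wrist_force: [0.4, 0.1, 0.7]
grip_width: 0.0595
```

Run:
```python
from fit import *
s,p=wrist(); print(s["time_s"],s["position"],s["orientation"],s["grip_width"])
im=p["frame"][...,::-1].copy()
m=pick(p,"spare_1",[.6222,-.2766,.07])
r=best(lambda v:hullcost(p,cyl(v[0],v[1],0,.082),m),[.6222,-.2766],[.006,.006]); print(r.x,r.fun,m.sum())
for X,c in(((.6222,-.2766),(0,255,0)),(r.x,(255,0,255))):
    cv2.polylines(im,[cv2.convexHull(np.round(proj(p,cyl(X[0],X[1],0,.082))).astype(np.int32))],True,c,1)
print(delta(s,[*r.x,.040]))
t=optics.grab_frame("top"); it=t["frame"][...,::-1].copy()
cv2.polylines(it,[cv2.convexHull(np.round(proj(t,cyl(.5131,.1255,.006,.088))).astype(np.int32))],True,(0,255,0),1)
cv2.imwrite("pics/w2.png",np.hstack([cv2.resize(im,(480,360)),cv2.resize(it[140:280,110:234],(319,360))]))
```

```text
9.95 [ 0.62143952 -0.27609418  0.23654716] [-1.79992154e+02 -2.08611985e-02  1.76208214e+01] 0.05954624539353276
[ 0.62215345 -0.27535187] 0.12528521825396827 1260
[ 0.08335846 -0.04644466 19.65475454]
```

View pics/w2.png

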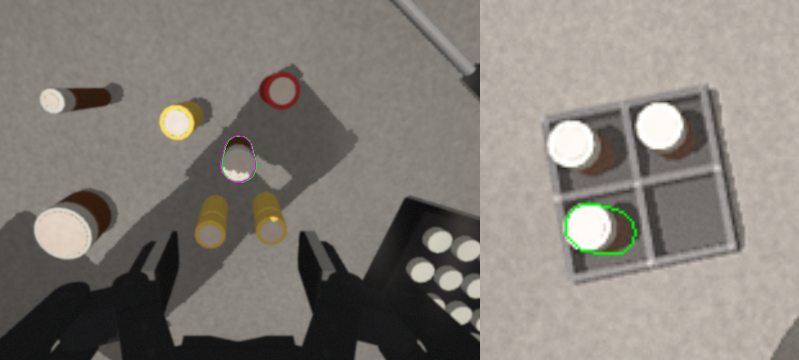

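The first bottle stands in the near-left cell. Amber spare A at (238,160) is centred between the jaws and clear of the yellow and red bottles. Descending and gripping.

>>> play_rows:
  series:
    - [[0.1, 0, 5, 0, 0, 0, 0.4], [0.1, 0, 10, 0, 0, 0, 0.4], [0.1, 0, 14, 0, 0, 0, 0.4], [0.1, 0, 17, 0, 0, 0, 0.4], [0.1, 0, 19, 0, 0, 0, 0.4], [0.1, 0, 19.6, 0, 0, 0, 0.4], [0.1, 0, 19.6, 0, 0, 0, 0.4], [0.1, 0, 19.6, 0, 0, 0, -1], [0.1, 0, 19.6, 0, 0, 0, -1], [0.1, 0, 19.6, 0, 0, 0, -1], [0.1, 0, 19.6, 0, 0, 0, -1], [0.1, 0, 19.6, 0, 0, 0, -1]]

```text
time_s: 11.6
position: [0.6236, -0.2757, 0.0429]
orientation: [179.9, -0.2, 17.7]
wrist_force: [-0.6, 0.6, 5.4]
grip_width: 0.0327
```

>>> play_rows:
  series:
    - [[0, 0, -4, 0, 0, 0, -1], [0, 0, -9, 0, 0, 0, -1], [0, 0, -14, 0, 0, 0, -1], [0, 0, -16, 0, 0, 0, -1], [0.1, -3.5, -16, 0, 0, -0.07, -1], [0.2, -7.1, -16, 0, 0, -0.14, -1], [0.3, -10.6, -16, 0, 0, -0.2, -1], [0.4, -14.2, -16, 0, 0, -0.27, -1], [0.5, -17.7, -16, 0, 0, -0.34, -1], [0.6, -21.2, -16, 0, 0, -0.4, -1], [0.7, -24.8, -16, 0, 0, -0.47, -1], [0.8, -28.3, -16, 0, 0, -0.54, -1], [0.9, -31.9, -16, 0, 0, -0.61, -1], [1, -35.4, -16, 0, 0, -0.675, -1], [1, -35.4, -16, 0, 0, -0.675, -1], [1, -35.4, -16, 0, 0, -0.675, -1], [1, -35.4, -16, 0, 0, -0.675, -1]]

```text
time_s: 13.72
position: [0.5253, 0.064, 0.2018]
orientation: [179.8, -0.0, 56.3]
wrist_force: [0.9, 0.3, -0.8]
grip_width: 0.0327
```

```bash
python3 -c "
from chk import *; go((.5253,.0647),'pics/c2.png',.042)"
```

```text
13.725 [0.52532091 0.06401785 0.20180936] [ 1.79825738e+02 -1.61450022e-02  5.62579677e+01] 0.03266696630207455
to cell [ 0.06 -0.04 -0.  ]
```

View pics/c2.png

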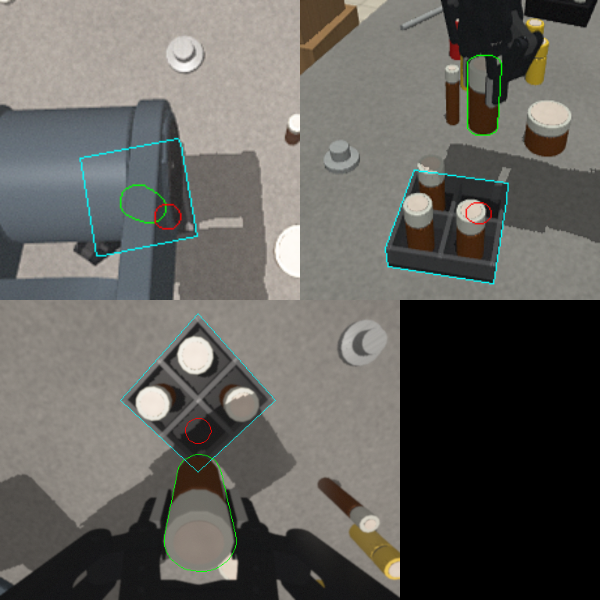

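Again the held bottle matches its outline, and the target ring is in the last empty cell, with clear room for the fingers. Lowering.

>>> play_rows:
  series:
    - [[0, 0, 4, 0, 0, 0, -1], [0, 0, 8, 0, 0, 0, -1], [0, 0, 11.5, 0, 0, 0, -1], [0, 0, 13.5, 0, 0, 0, -1], [0, 0, 14.5, 0, 0, 0, -1], [0, 0, 14.9, 0, 0, 0, -1], [0, 0, 15.1, 0, 0, 0, -1], [0, 0, 15.2, 0, 0, 0, -1], [0, 0, 15.2, 0, 0, 0, -1]]

```text
time_s: 15.15
position: [0.5259, 0.0644, 0.0505]
orientation: [179.8, -0.1, 56.3]
wrist_force: [-0.3, 0.7, -0.1]
grip_width: 0.0326
```

>>> play_rows:
  series:
    - [[0, 0, 0.05, 0, 0, 0, -1], [0, 0, 0.1, 0, 0, 0, -1], [0, 0, 0.15, 0, 0, 0, -1], [0, 0, 0.2, 0, 0, 0, -1], [0, 0, 0.2, 0, 0, 0, -1]]

```text
time_s: 15.78
position: [0.526, 0.0644, 0.0489]
orientation: [179.8, -0.1, 56.3]
wrist_force: [-2.4, 0.6, 5.3]
grip_width: 0.0329
```

The wrist force rose to about 5 N, so the bottle is on the cell floor. I release it, lift and move aside.

>>> play_rows:
  series:
    - [[0, 0, 0, 0, 0, 0, 0.1], [0, 0, 0, 0, 0, 0, 0.1], [0, 0, 0, 0, 0, 0, 0.1], [0, 0, -3, 0, 0, 0, 0.1], [0, 0, -7, 0, 0, 0, 0.1], [0, 0, -13, 0, 0, 0, 0.1], [0, 0, -19, 0, 0, 0, 0.1], [0, 0, -19, 0, 0, 0, 0.1], [-4, 4, -19, 0, 0, 0, 0.1], [-8, 8, -19, 0, 0, 0, 0.1], [-12, 12, -19, 0, 0, 0, 0.1], [-16, 16, -19, 0, 0, 0, 0.1], [-18, 20, -19, 0, 0, 0, 0.1], [-18, 20, -19, 0, 0, 0, 0.1]]

```text
time_s: 17.52
position: [0.592, -0.1984, 0.2377]
orientation: [179.9, -0.0, 56.2]
wrist_force: [-0.3, 1.2, 0.8]
grip_width: 0.0472
```

Run:
```python
from fit import *
print(readout.state()["time_s"]); v=[]
for n,c in(("top",(140,280,110,250)),("side",(180,320,180,320))):
    t=optics.grab_frame(n); im=t["frame"][...,::-1].copy()
    for X in((.5132,.1254),(.526,.0644)): cv2.polylines(im,[cv2.convexHull(np.round(proj(t,cyl(*X,.006,.088))).astype(np.int32))],True,(0,255,0),1)
    v.append(cv2.resize(im[c[0]:c[1],c[2]:c[3]],(380,380)))
cv2.imwrite("pics/end.png",np.hstack(v))
```

```text
17.525
```

View pics/end.png

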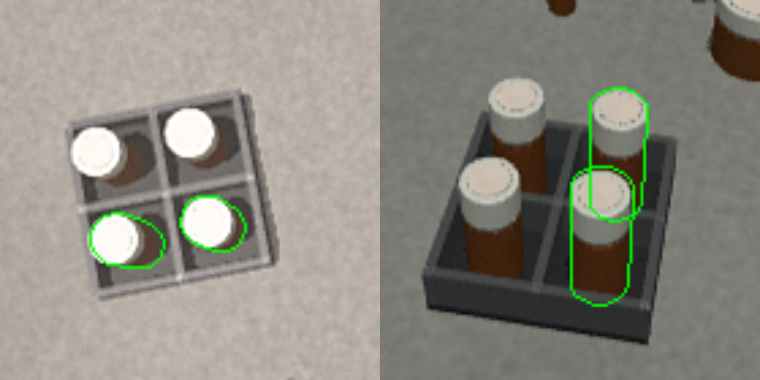

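All four cells now hold upright bottles, and the placed ones match the expected outlines.

```bash
python3 -c "
from station import job; print(job.job_done())"
```

```text
the job is handed in; nothing more can be done
None
```

Both loose amber sample bottles now stand upright in the two empty tray cells, and the job is handed in at about 17.6 s of the 54 s allowed. I lowered each one until the cell floor pushed back with about 5 N, and only then let go.

**Final check:** the last top and side pictures show four upright bottles in the tray. The two I placed match their expected outlines, and the two already there look unmoved. The gripper was well clear and empty.

**Disagreements:**
- The networks also reported the red and yellow bottles as spares. I ruled those out by colour in the pictures.
- For the spares, the networks' box positions and the two-view fit differed by up to about 10 mm. The wrist camera agreed with the fit, so I used that.
- On the second grasp the tool stopped about 2.4 mm higher than commanded. It had no effect on the placing, because I lowered until contact.

No checks failed.

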